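# True the spoked kettle stand by counted quarter turns

## Task

The spokes of the round kettle stand need taking up: going round the rim clockwise (seen from above) from its wooden handle, give the first brass nipple one quarter turn clockwise, then the second two quarter turns, then the third one, and leave the fourth as it is. Each nipple is sprung: press it gently down until it comes free, turn it, and let it click back up in its notch before going on to the next. Disturb nothing else on the table.

Things in the scene. Friction and masses are not known exactly. Their poses are not given: they have to be found in the camera images.
- stand: Spoked steel kettle stand, fixed to the table. Rim radius 95 mm, top 22 mm up. Origin: on the table under the hub's middle, z up. Its wooden handle points along -x, to 200 mm out, 31 mm high. Four bosses on the rim, 95 mm out, each with a brass nipple, at 135 deg (first, next clockwise after the handle), 45 (second), -45 (third), -135 (fourth), counted anticlockwise from +x.
- boss1 (a point): Top centre of the first boss (steel, 34 mm across, 30 mm above the table), fixed on the stand, on the upright axis of its nipple. Nipple: flat brass disc 44 mm across, with a raised bar on top to turn it by, 30 mm long, 10 mm wide, 6 mm high. The disc's top face stands 14 to 38 mm above the boss top: different on each nipple and not measured, so feel for it.
- boss2 (a point): Top centre of the second boss, like the first; its nipple has the same shape and size, and its disc also stands at an unmeasured height, 14 to 38 mm above the boss top.
- boss3 (a point): Top centre of the third boss, like the first; its nipple has the same shape and size, and its disc also stands at an unmeasured height, 14 to 38 mm above the boss top.
- boss4 (a point): Top centre of the fourth boss, like the first; its nipple has the same shape and size, and its disc also stands at an unmeasured height, 14 to 38 mm above the boss top.
- nipple1 (a joint): Turn of the first nipple, rad, growing clockwise seen from above, near 0 at the start; the raised bar's direction in the stand's frame is the boss angle minus this value. A notch holds it at every quarter turn (0, 1.57, 3.14) and it does not turn unpressed. Let go within 0.15 rad of a notch, it springs up and centres itself.
- nipple2 (a joint): The same for the second nipple. Every nipple comes free when pressed straight down 3.5 mm and bottoms hard at 7 mm. Its spring takes 6 N to start and 1 N more per mm: 9.5 N when free, 13 N at the bottom. Keep it pressed while turning it (0.03 Nm).
- nipple3 (a joint): Turn of the third nipple; as for the first.
- nipple4 (a joint): Turn of the fourth nipple; as for the first.
- stand_sink (a joint): How far the whole stand is pushed down on its stiff rubber feet, m, 0 at rest, 20 N per mm; for telling rough treatment. It should never be pushed down with more than 28 N (0.0014).
- dish: White ceramic dish, 84 mm diameter, 10 mm high, on the hub of the stand. Leave it alone. Origin: centre of its underside, on what it stands on.
- strainer: Stainless tea strainer in the dish, 52 mm diameter, 22 mm high; its thin handle points about along the stand's +x, to 70 mm from the middle. Leave it alone. Origin: centre of its underside, on what it stands on.
- cup_a: Glass cup, 68 mm diameter, 72 mm high, beside the stand. Leave it alone. Origin: centre of its underside, on what it stands on.
- cup_b: Glass cup, 68 mm diameter, 72 mm high, on the other side of the stand. Leave it alone. Origin: centre of its underside, on what it stands on.
- spoon: Steel teaspoon 150 mm long lying beside the stand. Leave it alone. Origin: centre of its underside, on what it stands on.
- kettle: Aluminium kettle, 172 mm diameter, 205 mm high with its handle. Leave it alone. Origin: centre of its underside, on what it stands on.
- teapot: Patterned ceramic teapot, 144 mm diameter, 127 mm high, spout and handle to 115 mm from its middle. Leave it alone. Origin: centre of its underside, on what it stands on.

How it is judged (in metres and radians):
On the way, in this order (a step that is already met when the one before it is completed fails the run):
1. first nipple one quarter turn on, let go; second and third not yet turned (value of joint nipple1 between 1.371 and 1.771 rad and value of joint nipple2 between -0.2 and 0.2 rad and value of joint nipple3 between -0.2 and 0.2 rad and contact force between the fingers and stand below 0.3 N), for 0.2 s.
2. then second nipple two quarter turns on, let go; third not yet turned (value of joint nipple1 between 1.371 and 1.771 rad and value of joint nipple2 between 2.942 and 3.342 rad and value of joint nipple3 between -0.2 and 0.2 rad and contact force between the fingers and stand below 0.3 N), for 0.2 s.
3. then third nipple one quarter turn on, let go (value of joint nipple1 between 1.371 and 1.771 rad and value of joint nipple2 between 2.942 and 3.342 rad and value of joint nipple3 between 1.371 and 1.771 rad and contact force between the fingers and stand below 0.3 N), for 0.2 s.
At the end, for the whole second after the job is handed in: The first, second and third nipples rest one, two and one quarter turns clockwise of where they started (each within 0.2 rad of its notch, 1.57, 3.14 and 1.57), the fourth is still within 0.2 rad of 0, and the fingers no longer touch the stand (all of step 3 and value of joint nipple4 between -0.2 and 0.2 rad and velocity of joint each of nipple1, nipple2, nipple3 below 0.05 rad/s).
It fails at once if the stand is pushed down with more than 28 N (1.4 mm down on its rubber feet) (value of joint stand_sink above 0.0014 m).
It fails at once if a nipple is turned anticlockwise (value of joint any of nipple1, nipple2, nipple3, nipple4 below -0.4 rad).
It fails at once if the fourth nipple is turned (value of joint nipple4 above 0.4 rad).
It fails at once if something else on the table is moved by more than 20 mm (distance of any of dish, strainer, cup_a, cup_b, spoon, kettle, teapot from where it was at the start of the episode above 0.02 m).
It also fails if it takes over 72 s, if anything falls off the work surface, if the arm or the gripper's body presses on something with over 40 N, if the wrist force passes 120 N, or if a joint passes its speed limit or range.

## Robot

A 6-joint arm with a two-finger parallel gripper is mounted at the origin on the work surface. World frame = base frame: x ahead of the robot, y to its left, z up, the work surface at z = 0. Lengths are in m, angles in degrees, forces in N, time in s.
With the tool pointing down it reaches from about 0.35 to 0.875 m from the base axis. Payload 4.2 kg.
Tool frame: the origin (TCP) lies midway between the tips of the shut fingers; the grasp point (between the pads) lies 19 mm behind it (r.pinch_z is the distance from the TCP to the grasp point, in m); z points along the fingers, y is the line along which they close (so a half turn about z gives the same grasp; the last joint's range is limited). The gripper opens to 87 mm and grips with 3 to 60 N. Pads are 19 mm wide; open, the fingers measure 117 mm over their backs; the gripper's body (75 mm by 190 mm) begins 51 mm behind the grasp point.
Start: joints at [-61.845, 22.042, 0.453, 0, -68.411, -14.817], TCP at [0.144, -0.608, 0.19] pointing down, gripper open.
Joint ranges: [-179.83, 179.83], [-69.29, 118.12], [-61.27, 80.66], [-181.25, 117.63], [-171.15, -9.14], [-177.46, 177.46]. Speed limits (degrees/s): [159.86, 159.86, 180, 180, 180, 180].

## Interface

Orientations are given as a 3x3 rotation matrix whose columns are the frame's x, y, z axes.
In Python, from station import r, imaging, models gives the robot as it stands. The module is installed in compiled form; this text tells all that it offers.
- The arm moves only by the tool apply_moves, never from a script. Its argument "moves" is a list of rows, each a list of 2 entries, a list of its own where there are three numbers: the shift along the tool's x, y, z in m, then the turn about the tool's z in degrees. A call has 1 to 5 rows; each row shifts and turns the commanded pose from where the row before left it, along the tool's axes as they then stand; what a row does not reach is not made up. A row lasts 1/12 s, in which the tool goes at most 41.7 mm and 7.16 degrees, less where a joint would pass 70% of its speed; a pose out of reach is approached as far as the arm can. A call is refused whole if a number of a shift passes 0.0417 or a number of a turn 7.16, either way. A call with a gripper value outside its range is refused whole. "hand" is the finger opening in m, from 0 to 0.087, set as the call begins (left out, the last holds). The fingers move at their own pace and stop on an object; the grip force is fixed at half the most. Time passes only in rows, so rows that do not move let the fingers close. It gives the time, the measured TCP pose, the force, the opening and the grip force at its end, in the units of the state.
- r.sense(): the state, without advancing time (a new reading comes with each control period).
- imaging.capture(name): name is "scene" or "top" or "wrist"; returns a dict with "frame" (420x560x3 uint8, blue, green, red), "intrinsics" (3x3 intrinsics, pixels), "eye" and "orientation" of the camera in the world. Camera axes: x right, y down, z forward; pixel columns grow to the right and rows downward; lengths in m; the calibration is good to about 2 mm. A picture is of the moment at which its call begins. There is no depth.
- r.finish_job(): hands the job in; it is judged then, once.
Trained networks look in a picture, given as the dict that the camera call returned (one of the last four; its "shot" number tells which), for a name from the list of things; names that differ only in an ending like _2 or _b are one class to them, and where a whole thing is asked for, a point or a joint stands for the part that bears it (a point fixed in the world has none). Each returns a list of dicts, best first, with "confidence" (0 to 1); they miss things now and then, are a little off and sometimes report something else, mostly with a low value. They report only what shows in the picture. A call takes as long as a camera call.
- models.cut_out(picture, target): "region" (420x560 bool, what is visible of it) and "extent" ([left, top, width, height] as shares, 0 to 1, of the picture: columns of its width, rows of its height, round what is visible of it).
- models.place_of(picture, target): "at" ([column, row] as shares, 0 to 1, of the picture: columns of its width, rows of its height: a listed point, or the origin of a listed thing).
The state is a dict: "time_s": time; "joints": joint angles; "joint_velocities": joint speeds; "effort": joint torques, N m; "tcp_pos": TCP position; "ee_rot": TCP orientation; "wrist_force": force on the tool from outside, world axes, zero at the start; "moment": the same for the moment, N m; "gripper_width": opening from 0.0 (shut) to 1.0 (fully open); "gripper_force": force on a finger pad.
Only numpy, scipy, OpenCV 4.12 (cv2) and the standard library are available. Lean on these libraries where they do the work, as an engineer would, in place of code of your own. Each camera call takes 0.05 s, during which the arm holds its last target. There are 200 camera calls.

## Working session

There is one attempt and no reset: what is moved stays moved. The work goes in short steps, Python scripts to look and compute and a tool call to move; the robot and the scene stay as the last step left them, time stands still between calls to the robot, and variables do not carry over. Pictures are saved under pics/ and viewed, at most 10 in all, crops included, and the job is handed in when it is done.

Besides the shell and the picture viewer there is one more tool, called as name(argument=value, ...) on one line, values as JSON. apply_moves: Moves the arm, as the interface text tells. Its arguments: {"type":"object","properties":{"moves":{"type":"array"},"hand":{"type":"number"}},"required":["moves"]}

```bash
mkdir -p pics
cat > h.py <<'E'
import numpy as np, cv2
from station import r, imaging, models
def ray(p,uv):
    K=np.array(p["intrinsics"]);R=np.array(p["orientation"])
    d=R@np.linalg.inv(K)@np.array([uv[0],uv[1],1.]);return np.array(p["eye"]),d
def onz(p,uv,z):
    e,d=ray(p,uv);return e+d*(z-e[2])/d[2]
def proj(p,X):
    K=np.array(p["intrinsics"]);R=np.array(p["orientation"])
    c=R.T@(np.array(X)-np.array(p["eye"]));c=K@c;return c[:2]/c[2]
def px(a): return np.array(a)*[560,420]
E
python3 - <<'E'
from h import *
for n in ["top","scene"]:
    p=imaging.capture(n);cv2.imwrite(f"pics/{n}0.png",p["frame"])
    print(n,np.round(p["eye"],3),np.round(p["orientation"],3).tolist(),p["intrinsics"])
    for t,z in [("stand",0),("boss1",.03),("boss2",.03),("boss3",.03),("boss4",.03),("dish",.022),("cup_a",0),("kettle",0),("teapot",0),("spoon",0)]:
        for d in models.place_of(p,t)[:2]:
            u=px(d["at"]);print(t,round(d["confidence"],2),u.round(1),onz(p,u,z).round(4))
s=r.sense();print(s)
E
```

```text
top [0.286 0.005 1.648] [[-0.049, -0.979, 0.2], [-0.999, 0.049, -0.008], [-0.001, -0.2, -0.98]] [[542.94390225   0.         282.48329663]
 [  0.         542.94390225 202.17433898]
 [  0.           0.           1.        ]]
stand 0.61 [258.6 210. ] [0.6015 0.0655 0.    ]
stand 0.36 [257.1 211.6] [0.5967 0.0703 0.    ]
boss1 0.91 [284.1 199.9] [ 0.6231 -0.0144  0.03  ]
boss1 0.86 [242.7 182.9] [0.6826 0.1096 0.03  ]
boss2 0.91 [284.1 199.9] [ 0.6231 -0.0144  0.03  ]
boss2 0.86 [242.7 182.9] [0.6826 0.1096 0.03  ]
boss3 0.91 [284.1 199.9] [ 0.6231 -0.0144  0.03  ]
boss3 0.86 [242.7 182.9] [0.6826 0.1096 0.03  ]
boss4 0.91 [284.1 199.9] [ 0.6231 -0.0144  0.03  ]
boss4 0.86 [242.7 182.9] [0.6826 0.1096 0.03  ]
dish 0.8 [254.5 210.5] [0.5964 0.0772 0.022 ]
cup_a 0.91 [324.1 238.4] [ 0.5034 -0.1307  0.    ]
cup_a 0.75 [189.  176.6] [0.7185 0.2787 0.    ]
kettle 0.79 [101.1 251. ] [0.4984 0.5494 0.    ]
teapot 0.81 [453.7 239.6] [ 0.4801 -0.5258  0.    ]
spoon 0.88 [283.2 159.8] [ 0.7584 -0.0183  0.    ]
scene [ 1.121 -0.883  0.887] [[0.86, 0.315, -0.402], [0.511, -0.539, 0.67], [-0.006, -0.
[... 993 characters left out ...]
715e+01, -1.48151765e+01]), 'joint_velocities': array([ 0.01416377, -0.01684693, -0.09290131,  0.0029578 , -0.02540231,
       -0.01333623]), 'effort': array([ 1.26823318e-05, -3.90477991e+01,  1.87625331e+01,  4.22454223e+00,
        1.54392596e-02, -1.63781709e-05]), 'tcp_pos': array([ 0.14419947, -0.60811513,  0.19027613]), 'ee_rot': array([[-9.73017606e-01, -2.30730880e-01, -1.16449884e-05],
       [-2.30730880e-01,  9.73017606e-01, -1.58950369e-05],
       [ 1.49982546e-05, -1.27792924e-05, -1.00000000e+00]]), 'wrist_force': array([-0.34320447, -0.02382242, -0.61542842]), 'moment': array([-0.03231224, -0.01916319, -0.01189899]), 'gripper_force': 0.0, 'gripper_width': 1.0019888487835427}
```

Run:
```python
from h import *
a=cv2.imread("pics/top0.png")[140:280,170:350];cv2.imwrite("pics/t1.png",cv2.resize(a,None,fx=4.2,fy=4.2,interpolation=cv2.INTER_CUBIC))
a=cv2.imread("pics/scene0.png")[130:300,190:400];cv2.imwrite("pics/s1.png",cv2.resize(a,None,fx=3.5,fy=3.5,interpolation=cv2.INTER_CUBIC))
```

```text
(no output)
```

View pics/t1.png

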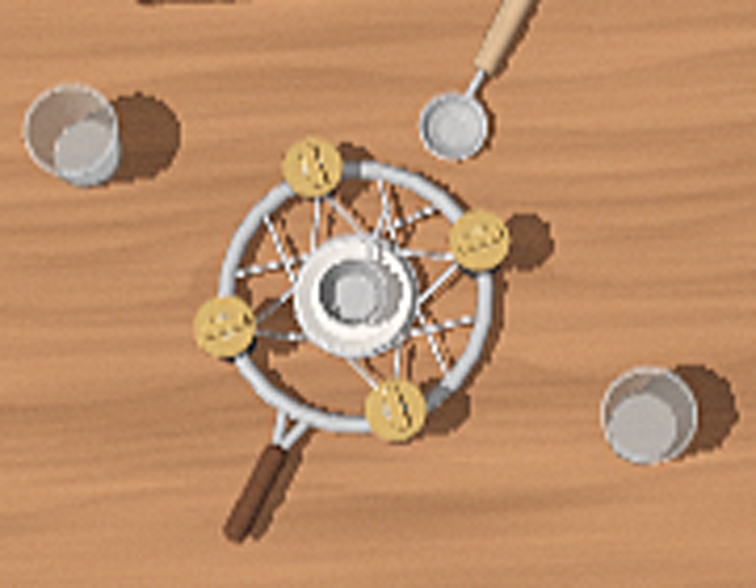

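View pics/s1.png

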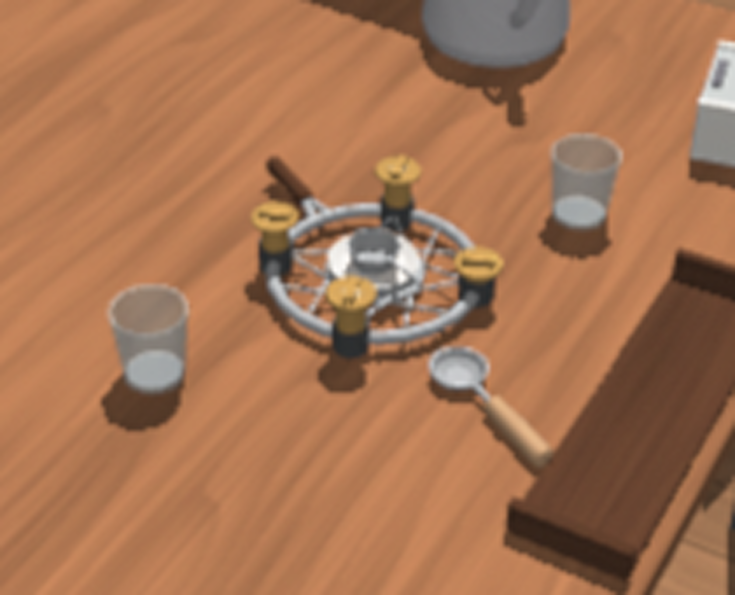

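```bash
cat > fit.py <<'E'
from h import *
from scipy.optimize import least_squares
P={}
for n in ["top","scene"]: P[n]=imaging.capture(n)
def blobs(p,box):
    hsv=cv2.cvtColor(p["frame"],cv2.COLOR_BGR2HSV)
    m=cv2.inRange(hsv,(18,80,90),(34,255,255))
    l,t,rr,b=box;M=np.zeros_like(m);M[t:b,l:rr]=m[t:b,l:rr]
    M=cv2.morphologyEx(M,cv2.MORPH_CLOSE,np.ones((3,3),np.uint8))
    n,L,S,C=cv2.connectedComponentsWithStats(M)
    k=[i for i in range(1,n) if S[i,4]>30];return [(L==i,S[i],C[i]) for i in k]
T=blobs(P["top"],(200,165,310,250));S=blobs(P["scene"],(255,165,340,235))
for n,b in(("top",T),("scene",S)):
    for _,s,c in b: print(n,s.tolist(),c.round(1))
E
python3 - <<'E'
from fit import *
import itertools
def pick(b,crop,s,o): 
    c=np.array(crop)/s+o; return min(b,key=lambda q:np.hypot(*(q[2]-c)))
t=[pick(T,c,4.2,(170,140)) for c in [(224,327),(312,167),(480,240),(396,409)]]
# scene crop: handle far left-> first far(400,180)? match by projection
s=[pick(S,c,3.5,(190,130)) for c in [(398,180),(478,270),(350,305),(275,230)]]
A=np.radians([135,45,-45,-135]);th=np.linspace(0,2*np.pi,120)
def disc(v,i):
    a=A[i]+v[2];return np.array([v[0]+.095*np.cos(a),v[1]+.095*np.sin(a),.03+v[3+i]])
def res(v):
    o=[]
    for i in range(4):
        c=disc(v,i)
        o+=list(1.0*(proj(P["top"],c+[0,0,.001])-t[i][2])*3)
        m=s[i][0];ring=np.array([proj(P["scene"],c+.022*np.array([np.cos(x),np.sin(x),0])) for x in th])
        cols=np.where(m.any(0))[0];lo,hi=cols[0],cols[-1]
        o+=[ring[:,0].min()-(lo-.5),ring[:,0].max()-(hi+.5)]
        for x in cols[3:-3]:
            top=np.where(m[:,x])[0][0]-.5
            k=np.abs(ring[:,0]-x)<1.2
            o.append((ring[k,1].min()-top)*.5)
    return np.array(o)
best=least_squares(res,[.6,.07,np.radians(-20),.025,.025,.025,.025],loss='soft_l1',x_scale=[.01,.01,.1]+[.01]*4)
v=best.x;print(v[:2].round(4),np.degrees(v[2]).round(2),(v[3:]*1000).round(1),best.cost)
for i in range(4):
    c=disc(v,i);q=[(np.degrees(A[i]+v[2])+90-np.degrees(np.arctan2(c[1],c[0])))]
    print(i+1,c.round(4),"j6 k",round(q[0],1),"top err",(proj(P["top"],c)-t[i][2]).round(2), "scene",proj(P["scene"],c).round(1),s[i][2].round(1))
for n in P:
  for d in models.place_of(P[n],"boss1"): u=px(d["at"]);print(n,round(d["confidence"],2),onz(P[n],u,.03).round(4))
print([disc(np.r_[v[:3],0,0,0,0],i).round(4) for i in range(4)])
E
```

```text
top [237, 173, 15, 14, 156] [244.1 179.5]
top [277, 190, 14, 15, 164] [283.6 196.9]
top [216, 211, 15, 14, 166] [223.1 217.3]
top [257, 230, 15, 15, 170] [263.8 237.1]
scene [298, 175, 12, 14, 113] [303.1 181. ]
scene [262, 188, 13, 14, 115] [268.1 193.8]
scene [320, 201, 13, 10, 94] [326.1 205.3]
scene [284, 209, 13, 16, 149] [289.8 215.9]Traceback (most recent call last):
  File "<stdin>", line 24, in <module>
    return func(*args, **kwargs)
    vector_fun = VectorFunction(
        fun_wrapped,
    ...<6 lines>...
        workers=workers
    )
    self._update_fun()
    ~~~~~~~~~~~~~~~~^^
    self.f = self.fun_wrapped(xp_copy(self.x))
             ~~~~~~~~~~~~~~~~^^^^^^^^^^^^^^^^^
    return np.atleast_1d(self.fun(x))
                         ~~~~~~~~^^^
    return self.f(x, *self.args, **self.kwargs)
           ~~~~~~^^^^^^^^^^^^^^^^^^^^^^^^^^^^^^
  File "<stdin>", line 22, in res
    return umr_minimum(a, axis, None, out, keepdims, initial, where)
ValueError: zero-size array to reduction operation minimum which has no identity
```

```bash
cat > fit2.py <<'E'
from fit import *
def pick(b,crop,s,o): 
    c=np.array(crop)/s+o; return min(b,key=lambda q:np.hypot(*(q[2]-c)))
t=[pick(T,c,4.2,(170,140)) for c in [(224,327),(312,167),(480,240),(396,409)]]
s=[pick(S,c,3.5,(190,130)) for c in [(398,180),(478,270),(350,305),(275,230)]]
A=np.radians([135,45,-45,-135]);th=np.linspace(0,2*np.pi,90)
def disc(v,i):
    a=A[i]+v[2];return np.array([v[0]+.095*np.cos(a),v[1]+.095*np.sin(a),.03+v[3+i]])
def res(v):
    o=[]
    for i in range(4):
        c=disc(v,i)
        o+=list(2*(proj(P["top"],c+[0,0,.001])-t[i][2]))
        ring=np.array([proj(P["scene"],c+.022*np.array([np.cos(x),np.sin(x),0])) for x in th])
        st=s[i][1]
        o+=[ring[:,0].min()-(st[0]-.5),ring[:,0].max()-(st[0]+st[2]-.5),2*(ring[:,1].min()-(st[1]-.2))]
    return np.array(o)
best=least_squares(res,[.6,.07,np.radians(-25),.025,.025,.025,.025],loss='soft_l1',x_scale=[.01,.01,.1]+[.01]*4)
v=best.x;print(v[:2].round(4),np.degrees(v[2]).round(2),(v[3:]*1000).round(1),best.cost)
print(best.fun.reshape(4,5).round(2))
for i in range(4):
    c=disc(v,i);print(i+1,c.round(4),"bar deg",(np.degrees(A[i]+v[2])).round(1),"j1",np.degrees(np.arctan2(c[1],c[0])).round(1))
for n in P:
  for d in models.place_of(P[n],"boss1"): u=px(d["at"]);print(n,round(d["confidence"],2),onz(P[n],u,.03).round(4))
E
python3 fit2.py
```

```text
top [237, 173, 15, 14, 156] [244.1 179.5]
top [277, 190, 14, 15, 164] [283.6 196.8]
top [216, 211, 15, 14, 168] [223.2 217.3]
top [257, 230, 15, 15, 171] [263.8 237.2]
scene [298, 175, 12, 14, 110] [303.2 181. ]
scene [262, 188, 13, 14, 116] [268.2 193.8]
scene [320, 201, 13, 10, 94] [326.1 205.3]
scene [283, 209, 15, 16, 152] [289.9 215.8]
[0.5993 0.0782] -28.71 [34.1 12.4 35.4 30.5] 2.6687115262783574
[[-0.47 -0.29 -1.45 -0.21  0.12]
 [-0.54 -0.44 -0.89  0.14  0.16]
 [ 0.05 -0.49 -0.62 -0.92  0.12]
 [-0.32 -0.25 -0.94 -0.23  0.08]]
1 [0.5726 0.1694 0.0641] bar deg 106.3 j1 16.5
2 [0.6905 0.1049 0.0424] bar deg 16.3 j1 8.6
3 [ 0.6259 -0.0129  0.0654] bar deg -73.7 j1 -1.2
4 [0.5081 0.0516 0.0605] bar deg -163.7 j1 5.8
top 0.83 [0.6784 0.1129 0.03  ]
top 0.7 [0.5045 0.0486 0.03  ]
top 0.67 [ 0.6244 -0.0105  0.03  ]
top 0.58 [0.5749 0.1833 0.03  ]
scene 0.87 [ 0.6241 -0.0176  0.03  ]
scene 0.81 [0.5245 0.0324 0.03  ]
scene 0.58 [0.5778 0.1528 0.03  ]
scene 0.57 [0.6954 0.1086 0.03  ]
```

apply_moves(moves=[[[-0.0271,0.0299,0],0],[[-0.0271,0.0299,0],0],[[-0.0271,0.0299,0],0],[[-0.0271,0.0299,0],0],[[-0.0271,0.0299,0],0]])

```text
time_s: 1.82
tcp_pos: [0.242, -0.4298, 0.1903]
ee_rot: [[-0.973, -0.23, 0.0], [-0.23, 0.973, -0.0], [-0.0, -0.0, -1.0]]
wrist_force: [1.2, 0.4, 0.4]
gripper_width: 1.0
gripper_force: 0.0
```

apply_moves(moves=[[[-0.0271,0.0299,0],0],[[-0.0271,0.0299,0],0],[[-0.0271,0.0299,0],0],[[-0.0271,0.0299,0],0],[[-0.0271,0.0299,0],0]])

```text
time_s: 2.23
tcp_pos: [0.3395, -0.2529, 0.1907]
ee_rot: [[-0.973, -0.231, 0.001], [-0.231, 0.973, -0.0], [-0.001, -0.001, -1.0]]
wrist_force: [0.6, -0.4, 0.0]
gripper_width: 1.001
gripper_force: 0.0
```

apply_moves(moves=[[[-0.0271,0.0299,0],0],[[-0.0271,0.0299,0],0],[[-0.0271,0.0299,0],0],[[-0.0271,0.0299,0],0],[[-0.0271,0.0299,0],0]])

```text
time_s: 2.65
tcp_pos: [0.4369, -0.0759, 0.1908]
ee_rot: [[-0.973, -0.231, 0.001], [-0.231, 0.973, 0.0], [-0.001, -0.0, -1.0]]
wrist_force: [1.3, -1.2, 0.3]
gripper_width: 1.0
gripper_force: 0.0
```

apply_moves(moves=[[[-0.0271,0.0299,0],0],[[-0.0271,0.0299,0],0],[[-0.0271,0.0299,0],0],[[-0.0271,0.0299,0],0],[[-0.0271,0.0299,0],0]])

```text
time_s: 3.07
tcp_pos: [0.5343, 0.1008, 0.1906]
ee_rot: [[-0.973, -0.231, 0.001], [-0.231, 0.973, 0.0], [-0.001, 0.0, -1.0]]
wrist_force: [0.9, -0.8, 0.6]
gripper_width: 1.0
gripper_force: 0.0
```

apply_moves(moves=[[[-0.0271,0.0299,0],0],[[-0.0271,0.0299,0],0],[[0,0,0],-7.15],[[0,0,0],-7.15],[[0,0,0],-7.15]], hand=0.03)

```text
time_s: 3.48
tcp_pos: [0.5727, 0.1705, 0.1896]
ee_rot: [[-0.817, -0.577, -0.001], [-0.577, 0.817, -0.001], [0.001, 0.0, -1.0]]
wrist_force: [-0.3, -0.8, 0.3]
gripper_width: 0.705
gripper_force: 0.0
```

apply_moves(moves=[[[0,0,0],-7.15],[[0,0,0],-7.15],[[0,0,0],-7.15],[[0,0,0],-7.15],[[0,0,0],-7.15]])

```text
time_s: 3.9
tcp_pos: [0.5726, 0.1695, 0.1903]
ee_rot: [[-0.327, -0.945, 0.0], [-0.945, 0.327, 0.0], [-0.0, -0.0, -1.0]]
wrist_force: [1.2, -0.2, 0.5]
gripper_width: 0.376
gripper_force: 0.0
```

apply_moves(moves=[[[0,0,0],-7.15],[[0,0,0],-7.15],[[0,0,0],-7.15],[[0,0,0],-7.15],[[0,0,0],-7.15]])

```text
time_s: 4.32
tcp_pos: [0.5726, 0.1695, 0.1903]
ee_rot: [[0.286, -0.958, 0.0], [-0.958, -0.286, 0.0], [-0.0, -0.0, -1.0]]
wrist_force: [0.0, 0.5, -0.5]
gripper_width: 0.347
gripper_force: 0.0
```

Run:
```python
from h import *
p=imaging.capture("wrist");cv2.imwrite("pics/w1.png",p["frame"])
print(np.round(p["eye"],3),np.round(p["orientation"],2).tolist())
for z in(.05,.064,.07): print(z,proj(p,[.5726,.1694,z]))
```

```text
[0.59  0.108 0.385] [[-0.96, -0.28, -0.07], [-0.29, 0.93, 0.23], [0.0, 0.24, -0.97]]
0.05 [279.57762836 191.05525009]
0.064 [279.55713339 193.40287816]
0.07 [279.54781958 194.46974293]
```

View pics/w1.png

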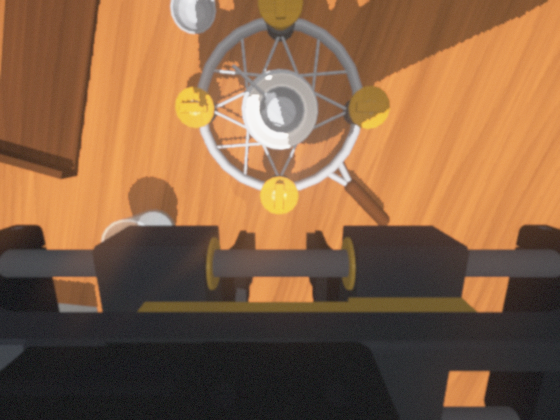

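Run:
```python
from h import *
p=imaging.capture("wrist")
hsv=cv2.cvtColor(p["frame"],cv2.COLOR_BGR2HSV);f=p["frame"]
for (x,y) in [(279,205),(195,118),(369,118),(240,190),(450,60)]: print(x,y,hsv[y,x],f[y,x])
m=cv2.inRange(hsv,(19,120,90),(34,255,255));m[220:]=0
n,L,S,C=cv2.connectedComponentsWithStats(cv2.morphologyEx(m,cv2.MORPH_CLOSE,np.ones((5,5),np.uint8)))
for i in range(1,n):
    if S[i,4]>200:
        print(S[i].tolist(),C[i].round(1))
        c=S[i,:2]+S[i,2:4]/2-.5
        for z in(.045,.06,.068): print("  ",z,onz(p,c,z)[:2].round(4))
a=np.hstack([cv2.resize(f[y-28:y+28,x-28:x+28],None,fx=7,fy=7,interpolation=cv2.INTER_CUBIC) for x,y in[(279,196),(369,107)]]);cv2.imwrite("pics/w1c.png",a)
```

```text
279 205 [ 24 166 244] [ 85 213 244]
195 118 [ 22 164 241] [ 86 202 241]
369 118 [ 18 163 167] [ 60 125 167]
240 190 [ 14 154 227] [ 90 153 227]
450 60 [ 14 162 230] [ 84 153 230]
[260, 0, 43, 30, 945] [281.2  11.9]
   0.045 [ 0.6248 -0.0082]
   0.06 [ 0.6233 -0.0031]
   0.068 [ 6.225e-01 -4.000e-04]
[176, 87, 38, 41, 1188] [194.2 107.1]
   0.045 [0.6905 0.1068]
   0.06 [0.6861 0.1069]
   0.068 [0.6837 0.1069]
[350, 87, 40, 42, 1060] [369.6 107.6]
   0.045 [0.504  0.0509]
   0.06 [0.5078 0.0534]
   0.068 [0.5099 0.0547]
[260, 177, 39, 37, 1120] [278.9 195.3]
   0.045 [0.5717 0.1752]
   0.06 [0.5725 0.1722]
   0.068 [0.573  0.1706]
```

View pics/w1c.png

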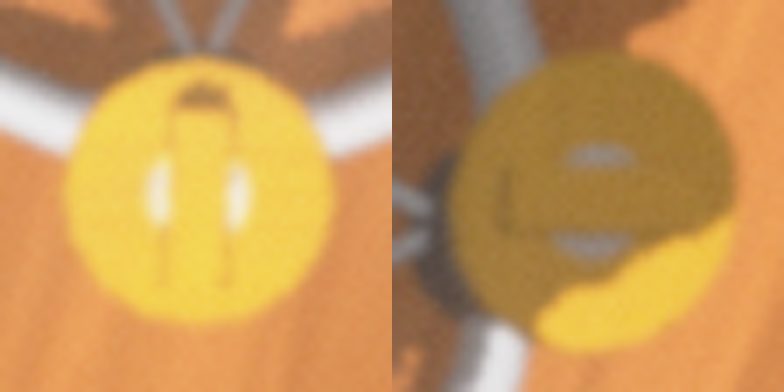

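apply_moves(moves=[[[0,0,0.04],0],[[0,0,0.04],0],[[0,0,0.03],0],[[0,0,0.01],0],[[0,0,0],0]])

```text
time_s: 4.83
tcp_pos: [0.5708, 0.1684, 0.0674]
ee_rot: [[0.278, -0.96, -0.006], [-0.961, -0.278, -0.003], [0.002, 0.006, -1.0]]
wrist_force: [-0.0, 0.2, 0.2]
gripper_width: 0.346
gripper_force: 0.0
```

apply_moves(moves=[[[0,0,0.001],0],[[0,0,0.001],0],[[0,0,0.001],0],[[0,0,0],0]])

```text
time_s: 5.17
tcp_pos: [0.5735, 0.17, 0.0689]
ee_rot: [[0.28, -0.96, 0.003], [-0.96, -0.28, 0.002], [-0.001, -0.003, -1.0]]
wrist_force: [0.6, -0.9, -0.8]
gripper_width: 0.344
gripper_force: 0.0
```

apply_moves(moves=[[[0,0,0.001],0],[[0,0,0.001],0],[[0,0,0],0]])

```text
time_s: 5.42
tcp_pos: [0.5726, 0.1695, 0.0655]
ee_rot: [[0.28, -0.96, 0.0], [-0.96, -0.28, 0.0], [-0.0, -0.0, -1.0]]
wrist_force: [0.1, -0.3, 0.0]
gripper_width: 0.344
gripper_force: 0.0
```

apply_moves(moves=[[[0,0,0.001],0],[[0,0,0],0]])

```text
time_s: 5.58
tcp_pos: [0.5725, 0.1694, 0.0641]
ee_rot: [[0.28, -0.96, -0.0], [-0.96, -0.28, -0.0], [0.0, 0.0, -1.0]]
wrist_force: [-0.1, 0.1, -0.2]
gripper_width: 0.346
gripper_force: 0.0
```

apply_moves(moves=[[[0,0,0.001],0],[[0,0,0],0]])

```text
time_s: 5.75
tcp_pos: [0.5724, 0.1694, 0.063]
ee_rot: [[0.28, -0.96, -0.0], [-0.96, -0.28, -0.0], [0.0, 0.0, -1.0]]
wrist_force: [0.3, -0.0, 0.1]
gripper_width: 0.343
gripper_force: 0.0
```

apply_moves(moves=[[[0,0,0.001],0],[[0,0,0],0]])

```text
time_s: 5.92
tcp_pos: [0.5725, 0.1694, 0.062]
ee_rot: [[0.28, -0.96, -0.0], [-0.96, -0.28, -0.0], [0.0, 0.0, -1.0]]
wrist_force: [-0.1, -0.0, -0.3]
gripper_width: 0.346
gripper_force: 0.0
```

apply_moves(moves=[[[0,0,0.001],0],[[0,0,0],0]])

```text
time_s: 6.08
tcp_pos: [0.5725, 0.1694, 0.061]
ee_rot: [[0.28, -0.96, -0.0], [-0.96, -0.28, -0.0], [0.0, 0.0, -1.0]]
wrist_force: [0.7, 0.6, 0.7]
gripper_width: 0.35
gripper_force: 0.0
```

apply_moves(moves=[[[0,0,0.001],0],[[0,0,0],0]])

```text
time_s: 6.25
tcp_pos: [0.5725, 0.1694, 0.06]
ee_rot: [[0.28, -0.96, -0.0], [-0.96, -0.28, -0.0], [0.0, 0.0, -1.0]]
wrist_force: [0.6, 0.7, -0.2]
gripper_width: 0.346
gripper_force: 0.0
```

apply_moves(moves=[[[0,0,0.001],0],[[0,0,0],0]])

```text
time_s: 6.42
tcp_pos: [0.5725, 0.1694, 0.0591]
ee_rot: [[0.28, -0.96, -0.0], [-0.96, -0.28, -0.0], [0.0, 0.0, -1.0]]
wrist_force: [-0.1, -0.5, -0.3]
gripper_width: 0.345
gripper_force: 0.0
```

apply_moves(moves=[[[0,0,0.001],0],[[0,0,0],0]])

```text
time_s: 6.58
tcp_pos: [0.5725, 0.1694, 0.0581]
ee_rot: [[0.28, -0.96, -0.0], [-0.96, -0.28, -0.0], [0.0, 0.0, -1.0]]
wrist_force: [-0.5, 1.1, -0.3]
gripper_width: 0.341
gripper_force: 0.0
```

apply_moves(moves=[[[0,0,0.001],0],[[0,0,0],0]])

```text
time_s: 6.75
tcp_pos: [0.5725, 0.1695, 0.0571]
ee_rot: [[0.28, -0.96, -0.0], [-0.96, -0.28, -0.0], [0.0, 0.0, -1.0]]
wrist_force: [-0.2, 0.2, -0.4]
gripper_width: 0.35
gripper_force: 0.0
```

apply_moves(moves=[[[0,0,0.001],0],[[0,0,0],0]])

```text
time_s: 6.92
tcp_pos: [0.5725, 0.1694, 0.0561]
ee_rot: [[0.28, -0.96, -0.0], [-0.96, -0.28, -0.0], [0.0, 0.0, -1.0]]
wrist_force: [-0.9, -0.4, 0.1]
gripper_width: 0.35
gripper_force: 0.0
```

Run:
```python
from h import *
p=imaging.capture("scene");a=p["frame"][130:250,240:370];cv2.imwrite("pics/s2.png",cv2.resize(a,None,fx=5,fy=5,interpolation=cv2.INTER_CUBIC))
```

```text
(no output)
```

View pics/s2.png

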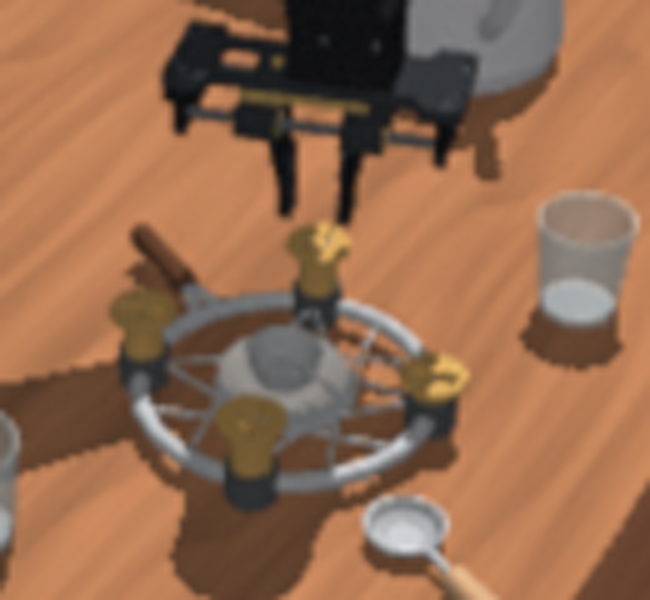

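Run:
```python
from h import *
s=r.sense();print(s["tcp_pos"],s["joints"],s["wrist_force"])
for n in("scene","top"):
    p=imaging.capture(n)
    for X in [(.5725,.1694,.0561),(.5726,.1694,.064),(.5726,.1694,.03)]: print(n,X,proj(p,X).round(1))
    R=np.array(s["ee_rot"])
    for d in(-.0225,.0225,): print("fing",proj(p,np.array(s["tcp_pos"])+R[:,1]*d).round(1))
    for d in models.place_of(p,"boss1"): print(d["confidence"],px(d["at"]))
a=p["frame"][180:260,190:290];cv2.imwrite("pics/t2.png",cv2.resize(a,None,fx=6,fy=6,interpolation=cv2.INTER_CUBIC))
```

```text
[0.5724732  0.16943844 0.0561128 ] [ 3.20116778e+01  2.65231485e+01 -1.34837969e+01 -2.23536138e-03
 -5.00101543e+01 -1.57207989e+01] [-0.18483266 -0.4956528   0.41825173]
scene (0.5725, 0.1694, 0.0561) [302.6 180.6]
scene (0.5726, 0.1694, 0.064) [302.7 178.6]
scene (0.5726, 0.1694, 0.03) [302.4 186.9]
fing [309.2 181.5]
fing [296.  179.6]
0.91 [304.024 187.404]
0.73 [327.488 207.396]
0.66 [267.904 201.894]
0.56 [289.912 223.482]
top (0.5725, 0.1694, 0.0561) [223.3 217.8]
top (0.5726, 0.1694, 0.064) [223.  217.3]
top (0.5726, 0.1694, 0.03) [224.2 219.2]
fing [220.9 210.7]
fing [225.6 224.8]
0.98 [286.384 202.608]
0.89 [242.928 179.718]
0.75 [222.488 217.392]
0.16 [ 98.784 253.302]
```

View pics/t2.png

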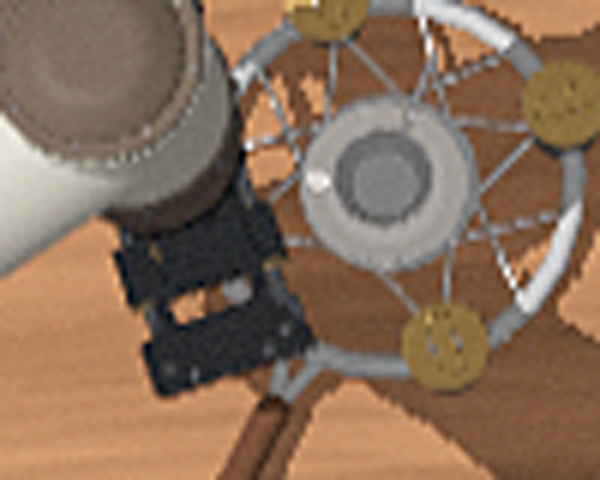

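Run:
```python
from h import *
s=r.sense();R=np.array(s["ee_rot"]);t=np.array(s["tcp_pos"])
out=[]
for n,(x,y) in (("scene",(245,120)),("top",(175,170)),("wrist",None or (215,170))):
    p=imaging.capture(n);k=4 if n!="wrist" else 3
    w,h=(100,140) if n!="wrist" else (133,186)
    a=cv2.resize(p["frame"][y:y+h,x:x+w],(w*k,h*k),interpolation=cv2.INTER_CUBIC)[:558,:399].copy()
    for d,c in((0,(0,0,255)),(-.0225,(255,0,0)),(.0225,(0,255,0))):
        pts=[(proj(p,t+R[:,1]*d-R[:,2]*q)-(x,y))*k for q in(0,.02,.07)]
        cv2.polylines(a,[np.int32(pts)],False,c,1);cv2.circle(a,tuple(np.int32(pts[0]).tolist()),4,c,1)
        print(n,[(q/k+(x,y)).round(1).tolist() for q in pts])
    out.append(a[:558,:266] if n=="wrist" else a[:558,:266*1+133][:,:266])
    cv2.imwrite(f"pics/raw3_{n}.png",p["frame"])
cv2.imwrite("pics/c3.png",np.hstack(out))
```

```text
scene [[302.6, 180.5], [302.8, 175.6], [303.1, 162.8]]
scene [[309.2, 181.5], [309.4, 176.5], [310.0, 163.7]]
scene [[296.0, 179.6], [296.1, 174.6], [296.4, 161.9]]
top [[223.2, 217.7], [222.5, 216.6], [220.6, 213.5]]
top [[220.9, 210.7], [220.1, 209.4], [218.1, 206.2]]
top [[225.5, 224.8], [224.8, 223.7], [223.0, 220.9]]
wrist [[279.2, 228.8], [279.2, 238.7], [278.8, 275.6]]
wrist [[247.3, 228.8], [243.9, 238.7], [231.1, 275.6]]
wrist [[311.2, 228.8], [314.4, 238.6], [326.6, 275.5]]
```

View pics/c3.png

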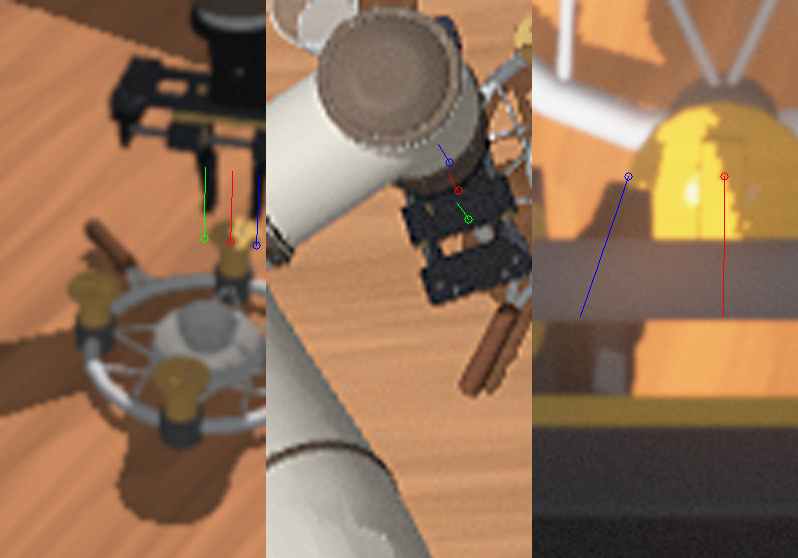

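apply_moves(moves=[[[0,0,0.004],0],[[0,0,0.004],0],[[0,0,0.003],0],[[0,0,0],0]])

```text
time_s: 7.65
tcp_pos: [0.5718, 0.1691, 0.0441]
ee_rot: [[0.28, -0.96, -0.002], [-0.96, -0.28, -0.001], [0.0, 0.002, -1.0]]
wrist_force: [0.2, -0.2, 0.0]
gripper_width: 0.346
gripper_force: 0.0
```

apply_moves(moves=[[[0,0,0.001],0],[[0,0,0],0]])

```text
time_s: 7.82
tcp_pos: [0.5725, 0.1694, 0.044]
ee_rot: [[0.28, -0.96, -0.0], [-0.96, -0.28, -0.0], [0.0, 0.0, -1.0]]
wrist_force: [0.1, 0.1, 0.8]
gripper_width: 0.344
gripper_force: 0.0
```

apply_moves(moves=[[[0,0,0.001],0],[[0,0,0],0]])

```text
time_s: 7.98
tcp_pos: [0.5726, 0.1695, 0.0432]
ee_rot: [[0.28, -0.96, -0.0], [-0.96, -0.28, 0.0], [-0.0, 0.0, -1.0]]
wrist_force: [0.5, -0.7, -0.0]
gripper_width: 0.347
gripper_force: 0.0
```

apply_moves(moves=[[[0,0,0.001],0],[[0,0,0],0]])

```text
time_s: 8.15
tcp_pos: [0.5725, 0.1695, 0.0422]
ee_rot: [[0.28, -0.96, -0.0], [-0.96, -0.28, -0.0], [-0.0, 0.0, -1.0]]
wrist_force: [0.0, 0.5, 0.2]
gripper_width: 0.346
gripper_force: 0.0
```

apply_moves(moves=[[[0,0,0.001],0],[[0,0,0],0]])

```text
time_s: 8.32
tcp_pos: [0.5725, 0.1695, 0.0411]
ee_rot: [[0.28, -0.96, -0.0], [-0.96, -0.28, -0.0], [0.0, 0.0, -1.0]]
wrist_force: [0.5, 0.7, 0.1]
gripper_width: 0.342
gripper_force: 0.0
```

apply_moves(moves=[[[0,0,0.001],0],[[0,0,0],0]])

```text
time_s: 8.48
tcp_pos: [0.5725, 0.1694, 0.0401]
ee_rot: [[0.28, -0.96, -0.0], [-0.96, -0.28, -0.0], [0.0, 0.0, -1.0]]
wrist_force: [-0.3, -0.2, 0.5]
gripper_width: 0.351
gripper_force: 0.0
```

apply_moves(moves=[[[0,0,0.001],0],[[0,0,0],0]])

```text
time_s: 8.65
tcp_pos: [0.5725, 0.1694, 0.0391]
ee_rot: [[0.28, -0.96, -0.0], [-0.96, -0.28, -0.0], [0.0, 0.0, -1.0]]
wrist_force: [-0.1, -0.2, -0.6]
gripper_width: 0.344
gripper_force: 0.0
```

apply_moves(moves=[[[0,0,0.001],0],[[0,0,0],0]])

```text
time_s: 8.82
tcp_pos: [0.5725, 0.1694, 0.0381]
ee_rot: [[0.28, -0.96, -0.0], [-0.96, -0.28, -0.0], [0.0, 0.0, -1.0]]
wrist_force: [0.2, 0.6, -0.3]
gripper_width: 0.351
gripper_force: 0.0
```

Run:
```python
from h import *
s=r.sense();R=np.array(s["ee_rot"]);t=np.array(s["tcp_pos"])
p=imaging.capture("scene");a=cv2.resize(p["frame"][140:215,265:345],None,fx=5,fy=5,interpolation=cv2.INTER_CUBIC)
p=imaging.capture("wrist");b=cv2.resize(p["frame"][150:338,180:380],(400,376))
cv2.imwrite("pics/c4.png",np.hstack([a[:375],b[:375]]))
```

```text
(no output)
```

View pics/c4.png

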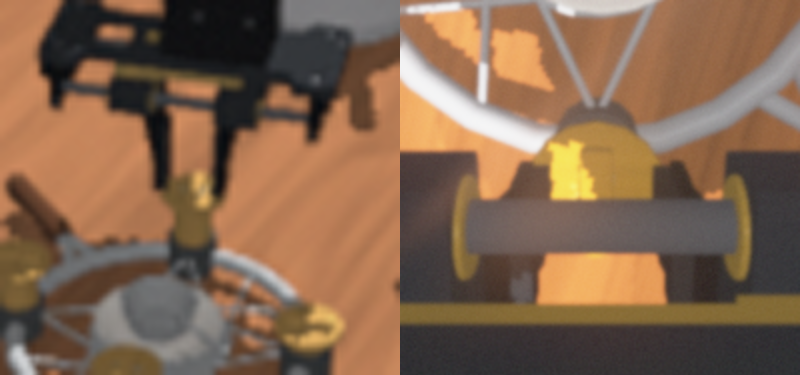

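apply_moves(moves=[[[0,0,0.001],0],[[0,0,0],0]])

```text
time_s: 9.08
tcp_pos: [0.5725, 0.1695, 0.0371]
ee_rot: [[0.28, -0.96, -0.0], [-0.96, -0.28, -0.0], [0.0, 0.0, -1.0]]
wrist_force: [0.6, -0.1, -0.2]
gripper_width: 0.344
gripper_force: 0.0
```

apply_moves(moves=[[[0,0,0.001],0],[[0,0,0],0]])

```text
time_s: 9.25
tcp_pos: [0.5724, 0.1694, 0.036]
ee_rot: [[0.28, -0.96, -0.0], [-0.96, -0.28, -0.0], [0.0, 0.0, -1.0]]
wrist_force: [0.1, -0.5, 0.2]
gripper_width: 0.346
gripper_force: 0.0
```

apply_moves(moves=[[[0,0,0.001],0],[[0,0,0],0]])

```text
time_s: 9.42
tcp_pos: [0.5725, 0.1695, 0.0351]
ee_rot: [[0.28, -0.96, -0.0], [-0.96, -0.28, -0.0], [0.0, 0.0, -1.0]]
wrist_force: [0.0, -0.5, -0.1]
gripper_width: 0.346
gripper_force: 0.0
```

apply_moves(moves=[[[0,0,0.001],0],[[0,0,0],0]])

```text
time_s: 9.58
tcp_pos: [0.5724, 0.1694, 0.034]
ee_rot: [[0.28, -0.96, -0.0], [-0.96, -0.28, -0.0], [0.0, 0.0, -1.0]]
wrist_force: [-0.4, 0.5, -1.0]
gripper_width: 0.343
gripper_force: 0.0
```

apply_moves(moves=[[[0,0,0.001],0],[[0,0,0],0]])

```text
time_s: 9.75
tcp_pos: [0.5726, 0.1695, 0.0337]
ee_rot: [[0.281, -0.96, 0.0], [-0.96, -0.281, -0.0], [0.0, -0.0, -1.0]]
wrist_force: [-0.2, -0.2, 2.2]
gripper_width: 0.342
gripper_force: 1.3
```

apply_moves(moves=[[[0,0,0.001],0],[[0,0,0],0]])

```text
time_s: 9.92
tcp_pos: [0.5727, 0.1695, 0.033]
ee_rot: [[0.281, -0.96, 0.0], [-0.96, -0.281, -0.0], [0.0, -0.0, -1.0]]
wrist_force: [-1.6, -0.6, 6.0]
gripper_width: 0.343
gripper_force: 2.9
```

apply_moves(moves=[[[0,0,0.001],0],[[0,0,0],0]])

```text
time_s: 10.08
tcp_pos: [0.5727, 0.1695, 0.0322]
ee_rot: [[0.281, -0.96, 0.001], [-0.96, -0.281, -0.0], [0.0, -0.0, -1.0]]
wrist_force: [-2.9, 0.4, 7.1]
gripper_width: 0.348
gripper_force: 3.3
```

apply_moves(moves=[[[0,0,0],0],[[0,0,0],0],[[0,0,0],0],[[0,0,0],0],[[0,0,0],0]], hand=0)

```text
time_s: 10.5
tcp_pos: [0.5744, 0.1701, 0.0329]
ee_rot: [[0.281, -0.96, 0.004], [-0.96, -0.281, 0.001], [-0.0, -0.004, -1.0]]
wrist_force: [0.4, -0.6, 6.7]
gripper_width: 0.112
gripper_force: 30.9
```

apply_moves(moves=[[[0,0,0.001],0],[[0,0,0.001],0],[[0,0,0.001],0],[[0,0,0],0]])

```text
time_s: 10.83
tcp_pos: [0.5744, 0.1701, 0.0302]
ee_rot: [[0.281, -0.96, 0.004], [-0.96, -0.281, 0.001], [0.0, -0.004, -1.0]]
wrist_force: [-1.4, -1.1, 9.2]
gripper_width: 0.111
gripper_force: 31.7
```

apply_moves(moves=[[[0,-0.001,0.001],0],[[0,-0.0009,0.001],0],[[0,0,0],0]])

```text
time_s: 11.08
tcp_pos: [0.5744, 0.17, 0.0278]
ee_rot: [[0.281, -0.96, 0.0], [-0.96, -0.281, -0.0], [0.0, -0.0, -1.0]]
wrist_force: [-5.1, 0.6, 10.4]
gripper_width: 0.108
gripper_force: 32.7
```

apply_moves(moves=[[[0,0,0],5],[[0,0,0],5],[[0,0,0],5],[[0,0,0],5]])

```text
time_s: 11.42
tcp_pos: [0.5742, 0.17, 0.028]
ee_rot: [[-0.068, -0.998, 0.0], [-0.998, 0.068, -0.0], [0.0, -0.0, -1.0]]
wrist_force: [-5.2, -0.4, 10.8]
gripper_width: 0.105
gripper_force: 33.5
```

```bash
python3 -c "
from h import *
s=r.sense();print(s['tcp_pos'],s['wrist_force'],s['moment'],s['joints'])"
```

```text
[0.57417997 0.17002234 0.02802213] [-5.21637723 -0.41259571 10.76571308] [-0.00232164  1.59535229  0.02377099] [ 3.19819843e+01  2.86138770e+01 -1.47780551e+01  2.33852940e-02
 -4.66093061e+01 -3.59063329e+01]
```

apply_moves(moves=[[[0,0,0],7],[[0,0,0],7],[[0,0,0],7],[[0,0,0],7],[[0,0,0],7]])

```text
time_s: 11.83
tcp_pos: [0.5738, 0.1702, 0.0279]
ee_rot: [[-0.63, -0.777, -0.001], [-0.777, 0.63, -0.0], [0.0, 0.0, -1.0]]
wrist_force: [-5.8, 0.5, 11.0]
gripper_width: 0.105
gripper_force: 33.7
```

apply_moves(moves=[[[0,0,0],7],[[0,0,0],7],[[0,0,0],7],[[0,0,0],7],[[0,0,0],7]])

```text
time_s: 12.25
tcp_pos: [0.5736, 0.1705, 0.0278]
ee_rot: [[-0.961, -0.275, -0.001], [-0.275, 0.961, 0.0], [0.001, 0.0, -1.0]]
wrist_force: [-5.9, 2.3, 10.8]
gripper_width: 0.109
gripper_force: 33.8
```

apply_moves(moves=[[[0,0,0],0],[[0,0,0],0]])

```text
time_s: 12.42
tcp_pos: [0.5736, 0.1705, 0.0278]
ee_rot: [[-0.96, -0.281, -0.001], [-0.281, 0.96, 0.0], [0.001, 0.001, -1.0]]
wrist_force: [-6.1, 2.2, 11.1]
gripper_width: 0.108
gripper_force: 33.8
```

apply_moves(moves=[[[0,0,-0.0015],0],[[0,0,-0.0015],0],[[0,0,-0.0015],0],[[0,0,-0.0015],0],[[0,0,0],0]])

```text
time_s: 12.83
tcp_pos: [0.5735, 0.1705, 0.0332]
ee_rot: [[-0.96, -0.28, -0.001], [-0.28, 0.96, 0.001], [0.001, 0.001, -1.0]]
wrist_force: [-5.1, 2.1, 6.1]
gripper_width: 0.108
gripper_force: 32.2
```

apply_moves(moves=[[[0,0,0],0],[[0,0,0],0],[[0,0,0],0],[[0,0,0],0],[[0,0,0],0]], hand=0.03)

```text
time_s: 13.25
tcp_pos: [0.5756, 0.1705, 0.0335]
ee_rot: [[-0.96, -0.281, 0.003], [-0.281, 0.96, 0.001], [-0.003, 0.0, -1.0]]
wrist_force: [-0.4, 0.9, 5.0]
gripper_width: 0.325
gripper_force: 2.5
```

apply_moves(moves=[[[0,0,-0.002],0],[[0,0,-0.008],0],[[0,0,-0.01],0],[[0,0,-0.01],0],[[0,0,0],0]])

```text
time_s: 13.67
tcp_pos: [0.5762, 0.1708, 0.0652]
ee_rot: [[-0.96, -0.281, 0.005], [-0.281, 0.96, 0.002], [-0.005, 0.001, -1.0]]
wrist_force: [0.7, 0.2, -0.3]
gripper_width: 0.341
gripper_force: 0.0
```

Run:
```python
from h import *
s=r.sense();print(s['tcp_pos'],s['joints'][5],s['ee_rot'])
p=imaging.capture("wrist");a=p["frame"][0:260,140:420]
q=imaging.capture("scene");b=q["frame"][150:230,250:345]
cv2.imwrite("pics/c5.png",np.hstack([cv2.resize(a,(431,400)),cv2.resize(b,(369,400),interpolation=cv2.INTER_CUBIC)[:,:369]]))
```

```text
[0.57618275 0.17081683 0.06521946] -105.6706434584227 [[-9.59667307e-01 -2.81097722e-01  4.76770114e-03]
 [-2.81090937e-01  9.59678944e-01  2.05171477e-03]
 [-5.15219474e-03  6.28806001e-04 -9.99986530e-01]]
```

View pics/c5.png

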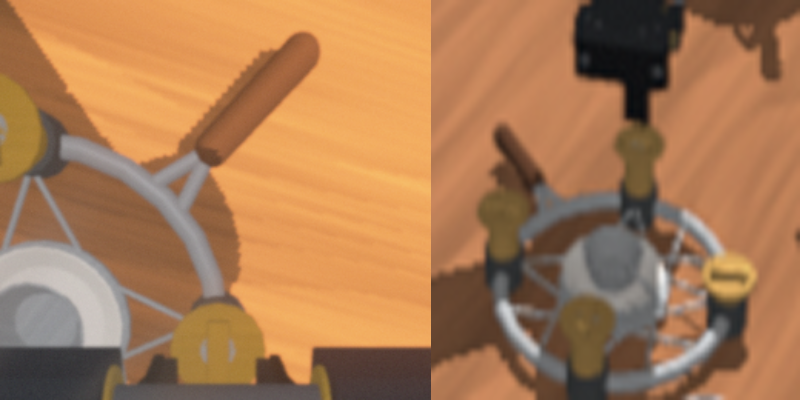

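apply_moves(moves=[[[-0.0237,-0.0236,0],0],[[-0.0237,-0.0236,0],0],[[-0.0237,-0.0236,0],0],[[-0.0237,-0.0236,0],0],[[0,0,0],-7.15]])

```text
time_s: 14.18
tcp_pos: [0.6959, 0.1028, 0.0607]
ee_rot: [[-0.918, -0.396, 0.001], [-0.396, 0.918, -0.001], [-0.001, -0.001, -1.0]]
wrist_force: [0.0, -0.1, 0.5]
gripper_width: 0.349
gripper_force: 0.0
```

apply_moves(moves=[[[0,0,0],-7.15],[[0,0,0],-7.15],[[0,0,0],-7.15],[[0,0,0],-7.15],[[0,0,0],-7.15]])

```text
time_s: 14.6
tcp_pos: [0.6913, 0.1058, 0.0613]
ee_rot: [[-0.507, -0.862, -0.002], [-0.862, 0.507, -0.0], [0.001, 0.001, -1.0]]
wrist_force: [0.0, 0.4, 0.0]
gripper_width: 0.346
gripper_force: 0.0
```

apply_moves(moves=[[[0,0,0],-7.15],[[0,0,0],-7.15],[[0,0,0],-7.15],[[0,0,0],-7.15],[[0,0,0],-7.15]])

```text
time_s: 15.02
tcp_pos: [0.6913, 0.1059, 0.0614]
ee_rot: [[0.092, -0.996, -0.001], [-0.996, -0.092, -0.0], [0.0, 0.001, -1.0]]
wrist_force: [0.7, -0.4, -0.7]
gripper_width: 0.347
gripper_force: 0.0
```

apply_moves(moves=[[[0,0,0],-7.15],[[0,0,0],-7.15],[[0,0,0],-7.15],[[0,0,0],-7.15],[[0,0,0],-7.15]])

```text
time_s: 15.43
tcp_pos: [0.6913, 0.1059, 0.0614]
ee_rot: [[0.656, -0.754, -0.002], [-0.754, -0.656, -0.0], [-0.001, 0.001, -1.0]]
wrist_force: [0.1, 0.8, 0.2]
gripper_width: 0.35
gripper_force: 0.0
```

apply_moves(moves=[[[0,0,0],-7.15],[[0,0,0],-7.15],[[0,0,0],-7.15],[[0,0,0],-7.15],[[0,0,0],-1.25]])

```text
time_s: 15.85
tcp_pos: [0.6914, 0.1059, 0.0615]
ee_rot: [[0.944, -0.331, -0.001], [-0.331, -0.944, -0.0], [-0.001, 0.001, -1.0]]
wrist_force: [-0.2, 1.0, -0.0]
gripper_width: 0.347
gripper_force: 0.0
```

apply_moves(moves=[[[0,0,0],0],[[0,0,0],0],[[0,0,0],0]])

```text
time_s: 16.1
tcp_pos: [0.6917, 0.1059, 0.062]
ee_rot: [[0.942, -0.335, -0.0], [-0.335, -0.942, -0.0], [-0.0, 0.0, -1.0]]
wrist_force: [0.1, 0.2, 0.6]
gripper_width: 0.348
gripper_force: 0.0
```

Run:
```python
from h import *
s=r.sense();print(s['tcp_pos'],s['joints'],s['ee_rot'].round(4).tolist())
p=imaging.capture("wrist");cv2.imwrite("pics/w6.png",p["frame"])
hsv=cv2.cvtColor(p["frame"],cv2.COLOR_BGR2HSV)
m=cv2.inRange(hsv,(17,120,70),(34,255,255));m[225:]=0
n,L,S,C=cv2.connectedComponentsWithStats(cv2.morphologyEx(m,cv2.MORPH_CLOSE,np.ones((5,5),np.uint8)))
for i in range(1,n):
    if S[i,4]>200: print(S[i].tolist(),C[i].round(1))
for X in[(.6905,.1049,.0435),(.6919,.106,.0435),(.6259,-.0129,.0654),(.6273,-.0118,.0654)]:print(X,proj(p,X).round(1))
```

```text
[0.69173446 0.10594761 0.06200498] [ 2.19055588e+01  3.49263252e+01  3.01351346e+00 -5.46448114e-03
 -5.81105992e+01  4.85272561e+01] [[0.9422, -0.335, -0.0004], [-0.335, -0.9422, -0.0001], [-0.0004, 0.0002, -1.0]]
[12, 34, 255, 97, 3976] [144.1  86. ]
[0, 87, 272, 131, 4657] [117.2 155.9]
[496, 118, 47, 19, 274] [516.3 126.3]
[159, 153, 103, 59, 1617] [206.7 181.6]
[253, 195, 56, 30, 1332] [280.6 211.7]
(0.6905, 0.1049, 0.0435) [282.5 221.8]
(0.6919, 0.106, 0.0435) [280.6 220.6]
(0.6259, -0.0129, 0.0654) [469.  259.5]
(0.6273, -0.0118, 0.0654) [467.1 258.2]
```

apply_moves(moves=[[[0,0,0],-7.15],[[0,0,0],-7.15],[[0,0,0],-7.15],[[0,0,0],-7.15],[[0,0,0],-7.15]])

```text
time_s: 16.57
tcp_pos: [0.6918, 0.106, 0.0622]
ee_rot: [[0.958, 0.285, -0.0], [0.285, -0.958, 0.0], [-0.0, -0.0, -1.0]]
wrist_force: [-0.1, -0.3, 0.5]
gripper_width: 0.345
gripper_force: 0.0
```

apply_moves(moves=[[[0,0,0],0],[[0,0,0],0],[[0,0,0],0]])

```text
time_s: 16.82
tcp_pos: [0.6919, 0.106, 0.0623]
ee_rot: [[0.961, 0.278, 0.0], [0.278, -0.961, 0.0], [0.0, -0.0, -1.0]]
wrist_force: [0.5, -0.1, -0.1]
gripper_width: 0.343
gripper_force: 0.0
```

Run:
```python
from h import *
s=r.sense();print(s['tcp_pos'],s['joints'],s['ee_rot'].round(4).tolist())
p=imaging.capture("wrist");cv2.imwrite("pics/w7.png",p["frame"])
for X in[(.6905,.1049,.0435),(.6919,.106,.0435),(.6259,-.0129,.0654),(.6273,-.0118,.0654)]:print(X,proj(p,X).round(1))
```

```text
[0.69186855 0.10600516 0.06227689] [ 2.19075781e+01  3.49103985e+01  3.02515640e+00 -1.35087796e-03
 -5.81118365e+01  8.42057601e+01] [[0.9607, 0.2775, 0.0], [0.2775, -0.9607, 0.0], [0.0, -0.0, -1.0]]
(0.6905, 0.1049, 0.0435) [282.4 223.2]
(0.6919, 0.106, 0.0435) [281.6 221.1]
(0.6259, -0.0129, 0.0654) [405.4 348.5]
(0.6273, -0.0118, 0.0654) [404.8 346.7]
```

View pics/w7.png

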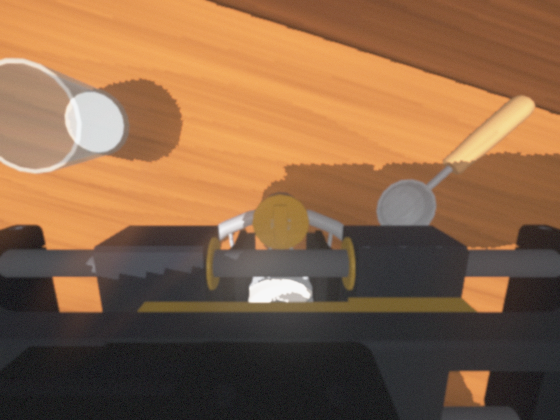

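apply_moves(moves=[[[0,0,0.012],0],[[0,0,0.012],0],[[0,0,0.01],0],[[0,0,0.006],0],[[0,0,0],0]])

```text
time_s: 17.28
tcp_pos: [0.69, 0.1054, 0.0191]
ee_rot: [[0.96, 0.28, -0.005], [0.28, -0.96, -0.002], [-0.005, 0.0, -1.0]]
wrist_force: [0.0, 0.2, -0.1]
gripper_width: 0.342
gripper_force: 0.0
```

apply_moves(moves=[[[0,0,0],0],[[0,0,0],0]])

```text
time_s: 17.45
tcp_pos: [0.6923, 0.106, 0.0225]
ee_rot: [[0.96, 0.281, 0.001], [0.281, -0.96, -0.0], [0.001, 0.0, -1.0]]
wrist_force: [-0.1, -0.1, 0.6]
gripper_width: 0.342
gripper_force: 0.0
```

apply_moves(moves=[[[0,0,0.001],0],[[0,0,0.001],0],[[0,0,0],0]])

```text
time_s: 17.7
tcp_pos: [0.692, 0.1061, 0.0205]
ee_rot: [[0.96, 0.28, 0.0], [0.28, -0.96, 0.0], [0.001, -0.0, -1.0]]
wrist_force: [0.2, 0.7, 0.2]
gripper_width: 0.341
gripper_force: 0.0
```

apply_moves(moves=[[[0,0,0.001],0],[[0,0,0.001],0],[[0,0,0],0]])

```text
time_s: 17.95
tcp_pos: [0.6917, 0.106, 0.0181]
ee_rot: [[0.96, 0.28, -0.0], [0.28, -0.96, -0.0], [-0.0, -0.0, -1.0]]
wrist_force: [-0.6, -0.1, -0.1]
gripper_width: 0.343
gripper_force: 0.0
```

apply_moves(moves=[[[0,0,0.001],0],[[0,0,0],0],[[0,0,0],0]])

```text
time_s: 18.2
tcp_pos: [0.6918, 0.106, 0.0172]
ee_rot: [[0.96, 0.28, -0.0], [0.28, -0.96, -0.0], [-0.0, 0.0, -1.0]]
wrist_force: [0.3, 0.2, 0.6]
gripper_width: 0.35
gripper_force: 0.0
```

apply_moves(moves=[[[0,0,0.001],0],[[0,0,0],0],[[0,0,0],0]])

```text
time_s: 18.45
tcp_pos: [0.6918, 0.106, 0.0162]
ee_rot: [[0.96, 0.28, -0.0], [0.28, -0.96, -0.0], [-0.0, 0.0, -1.0]]
wrist_force: [0.3, -0.5, -0.4]
gripper_width: 0.346
gripper_force: 0.0
```

apply_moves(moves=[[[0,0,0.001],0],[[0,0,0],0],[[0,0,0],0]])

```text
time_s: 18.7
tcp_pos: [0.6918, 0.106, 0.0151]
ee_rot: [[0.96, 0.28, -0.0], [0.28, -0.96, -0.0], [-0.0, -0.0, -1.0]]
wrist_force: [-0.0, -0.3, 0.8]
gripper_width: 0.343
gripper_force: 0.0
```

apply_moves(moves=[[[0,0,0.001],0],[[0,0,0],0],[[0,0,0],0]])

```text
time_s: 18.95
tcp_pos: [0.6918, 0.106, 0.0142]
ee_rot: [[0.96, 0.28, -0.0], [0.28, -0.96, -0.0], [-0.0, 0.0, -1.0]]
wrist_force: [-0.1, 0.2, -0.2]
gripper_width: 0.346
gripper_force: 0.0
```

apply_moves(moves=[[[0,0,0.001],0],[[0,0,0],0],[[0,0,0],0]])

```text
time_s: 19.2
tcp_pos: [0.6918, 0.106, 0.0132]
ee_rot: [[0.96, 0.28, -0.0], [0.28, -0.96, -0.0], [-0.0, -0.0, -1.0]]
wrist_force: [0.5, 0.2, 0.0]
gripper_width: 0.342
gripper_force: 0.0
```

apply_moves(moves=[[[0,0,0.001],0],[[0,0,0],0],[[0,0,0],0]])

```text
time_s: 19.45
tcp_pos: [0.6921, 0.106, 0.0126]
ee_rot: [[0.96, 0.281, 0.0], [0.281, -0.96, 0.0], [0.0, 0.0, -1.0]]
wrist_force: [-0.3, -0.1, 1.4]
gripper_width: 0.345
gripper_force: 0.7
```

apply_moves(moves=[[[0,0,0.001],0],[[0,0,0],0],[[0,0,0],0]])

```text
time_s: 19.7
tcp_pos: [0.6921, 0.106, 0.0123]
ee_rot: [[0.96, 0.281, 0.001], [0.281, -0.96, -0.0], [0.001, 0.0, -1.0]]
wrist_force: [-1.6, 0.8, 5.4]
gripper_width: 0.34
gripper_force: 2.5
```

apply_moves(moves=[[[0,0,0],0],[[0,0,0],0],[[0,0,0],0],[[0,0,0],0],[[0,0,0],0]], hand=0)

```text
time_s: 20.12
tcp_pos: [0.6929, 0.1064, 0.0123]
ee_rot: [[0.96, 0.281, 0.003], [0.281, -0.96, 0.001], [0.003, 0.0, -1.0]]
wrist_force: [-0.6, 0.6, 5.8]
gripper_width: 0.109
gripper_force: 30.8
```

apply_moves(moves=[[[0,0,0.001],0],[[0,0,0.001],0],[[0,0,0.001],0],[[0,0,0.001],0],[[0,0,0],0]])

```text
time_s: 20.53
tcp_pos: [0.693, 0.1064, 0.0089]
ee_rot: [[0.96, 0.281, 0.003], [0.281, -0.96, 0.0], [0.003, 0.0, -1.0]]
wrist_force: [-2.1, 0.4, 8.6]
gripper_width: 0.109
gripper_force: 31.8
```

apply_moves(moves=[[[0,0,0.001],0],[[0,0,0.001],0],[[0,0,0],0]])

```text
time_s: 20.78
tcp_pos: [0.693, 0.1064, 0.0073]
ee_rot: [[0.96, 0.281, 0.003], [0.281, -0.96, 0.0], [0.003, 0.0, -1.0]]
wrist_force: [-1.6, -0.3, 9.9]
gripper_width: 0.109
gripper_force: 32.3
```

apply_moves(moves=[[[0,0,0],5],[[0,0,0],5],[[0,0,0],5],[[0,0,0],5]])

```text
time_s: 21.12
tcp_pos: [0.693, 0.106, 0.0075]
ee_rot: [[0.998, -0.068, 0.003], [-0.068, -0.998, -0.0], [0.003, -0.0, -1.0]]
wrist_force: [-2.4, -0.0, 9.9]
gripper_width: 0.109
gripper_force: 32.9
```

```bash
python3 -c "
from h import *
s=r.sense();print(s['tcp_pos'],s['wrist_force'],s['moment'],s['joints'])"
```

```text
[0.69299018 0.10604094 0.00754925] [-2.37720248 -0.01020606  9.87982693] [-0.2243086   0.80825668  0.09273108] [ 21.90766129  38.10293851   0.22260714   0.08151791 -51.9740021
  64.14762307]
```

apply_moves(moves=[[[0,0,0.001],0],[[0,0,0],0],[[0,0,0],7],[[0,0,0],7],[[0,0,0],7]])

```text
time_s: 21.53
tcp_pos: [0.6929, 0.1057, 0.0067]
ee_rot: [[0.906, -0.423, 0.002], [-0.423, -0.906, -0.001], [0.002, -0.001, -1.0]]
wrist_force: [-2.2, -1.5, 10.8]
gripper_width: 0.108
gripper_force: 33.3
```

apply_moves(moves=[[[0,0,0],7],[[0,0,0],7],[[0,0,0],7],[[0,0,0],7],[[0,0,0],7]])

```text
time_s: 21.95
tcp_pos: [0.6925, 0.1053, 0.0066]
ee_rot: [[0.5, -0.866, 0.001], [-0.866, -0.5, -0.001], [0.002, -0.001, -1.0]]
wrist_force: [-2.7, -1.9, 10.3]
gripper_width: 0.107
gripper_force: 33.3
```

apply_moves(moves=[[[0,0,0],7],[[0,0,0],7],[[0,0,0],7],[[0,0,0],7],[[0,0,0],7]])

```text
time_s: 22.37
tcp_pos: [0.6919, 0.1052, 0.0064]
ee_rot: [[-0.087, -0.996, 0.0], [-0.996, 0.087, -0.001], [0.001, -0.0, -1.0]]
wrist_force: [-3.7, -2.2, 12.0]
gripper_width: 0.109
gripper_force: 33.4
```

apply_moves(moves=[[[0,0,0],7],[[0,0,0],7],[[0,0,0],7],[[0,0,0],7],[[0,0,0],7]])

```text
time_s: 22.78
tcp_pos: [0.6914, 0.1054, 0.0062]
ee_rot: [[-0.643, -0.766, -0.001], [-0.766, 0.643, -0.001], [0.001, -0.0, -1.0]]
wrist_force: [-5.2, -0.4, 12.1]
gripper_width: 0.107
gripper_force: 33.6
```

apply_moves(moves=[[[0,0,0],7],[[0,0,0],7],[[0,0,0],7],[[0,0,0],7],[[0,0,0],6]])

```text
time_s: 23.2
tcp_pos: [0.6911, 0.1058, 0.0061]
ee_rot: [[-0.961, -0.276, -0.001], [-0.276, 0.961, -0.001], [0.001, -0.0, -1.0]]
wrist_force: [-5.3, 0.7, 11.0]
gripper_width: 0.111
gripper_force: 33.6
```

apply_moves(moves=[[[0,0,0],0],[[0,0,0],0]])

```text
time_s: 23.37
tcp_pos: [0.6911, 0.1058, 0.0061]
ee_rot: [[-0.96, -0.281, -0.001], [-0.281, 0.96, -0.001], [0.001, -0.0, -1.0]]
wrist_force: [-4.8, -0.5, 11.6]
gripper_width: 0.108
gripper_force: 33.7
```

apply_moves(moves=[[[0,0,-0.0015],0],[[0,0,-0.0015],0],[[0,0,-0.0015],0],[[0,0,-0.0015],0],[[0,0,-0.0005],0]])

```text
time_s: 23.78
tcp_pos: [0.691, 0.1058, 0.0116]
ee_rot: [[-0.96, -0.28, -0.001], [-0.28, 0.96, -0.0], [0.002, 0.0, -1.0]]
wrist_force: [-3.2, 0.7, 5.8]
gripper_width: 0.113
gripper_force: 32.1
```

apply_moves(moves=[[[0,0,0],0],[[0,0,0],0],[[0,0,0],0],[[0,0,0],0],[[0,0,0],0]], hand=0.03)

```text
time_s: 24.2
tcp_pos: [0.6929, 0.1061, 0.0119]
ee_rot: [[-0.96, -0.281, 0.002], [-0.281, 0.96, 0.0], [-0.002, -0.0, -1.0]]
wrist_force: [-0.5, 0.0, 5.7]
gripper_width: 0.33
gripper_force: 2.9
```

apply_moves(moves=[[[0,0,-0.002],0],[[0,0,-0.01],0],[[0,0,-0.012],0],[[0,0,-0.014],0],[[0,0,-0.014],0]])

```text
time_s: 24.62
tcp_pos: [0.6917, 0.1059, 0.0636]
ee_rot: [[-0.96, -0.28, -0.001], [-0.28, 0.96, -0.0], [0.001, -0.0, -1.0]]
wrist_force: [0.6, 1.2, 0.4]
gripper_width: 0.345
gripper_force: 0.0
```

apply_moves(moves=[[[0,0,0],0],[[0,0,0],0],[[0,0,0],0]])

```text
time_s: 24.87
tcp_pos: [0.6912, 0.106, 0.0622]
ee_rot: [[-0.96, -0.28, -0.001], [-0.28, 0.96, 0.0], [0.001, 0.0, -1.0]]
wrist_force: [-0.4, -0.1, -0.3]
gripper_width: 0.34
gripper_force: 0.0
```

Run:
```python
from h import *
s=r.sense();print(s['tcp_pos'],s['gripper_width'])
p=imaging.capture("wrist");f=p["frame"]
c=proj(p,[.692,.106,.0435]);print(c)
g=cv2.cvtColor(f,cv2.COLOR_BGR2GRAY).astype(float)
x,y=np.int32(c)
w=g[y-22:y+4,x-25:x+26]
# bar edges vertical in picture -> strong horizontal gradient columns
print(np.abs(cv2.Sobel(w,cv2.CV_64F,1,0)).mean(0).round().tolist())
print(np.abs(cv2.Sobel(w,cv2.CV_64F,0,1)).mean(1).round().tolist())
```

```text
[0.69124501 0.10596347 0.06222504] 0.3400727390872559
[278.97785203 224.2699283 ]
[0.0, 20.0, 13.0, 11.0, 10.0, 5.0, 6.0, 8.0, 8.0, 6.0, 7.0, 5.0, 5.0, 4.0, 4.0, 6.0, 10.0, 8.0, 7.0, 8.0, 11.0, 12.0, 6.0, 5.0, 3.0, 5.0, 5.0, 5.0, 4.0, 5.0, 4.0, 4.0, 8.0, 11.0, 17.0, 18.0, 6.0, 14.0, 12.0, 6.0, 4.0, 4.0, 4.0, 7.0, 4.0, 5.0, 6.0, 6.0, 7.0, 2.0, 0.0]
[0.0, 20.0, 22.0, 16.0, 8.0, 12.0, 9.0, 5.0, 5.0, 7.0, 5.0, 5.0, 5.0, 5.0, 6.0, 5.0, 6.0, 5.0, 5.0, 5.0, 7.0, 7.0, 5.0, 5.0, 6.0, 0.0]
```

apply_moves(moves=[[[0.0238,-0.0237,0],0],[[0.0238,-0.0237,0],0],[[0.0238,-0.0237,0],0],[[0.0238,-0.0237,0],0],[[0,0,0],-6]])

```text
time_s: 25.33
tcp_pos: [0.6224, -0.0161, 0.0615]
ee_rot: [[-0.927, -0.376, -0.006], [-0.376, 0.927, -0.001], [0.006, 0.002, -1.0]]
wrist_force: [-0.5, -0.2, -0.0]
gripper_width: 0.343
gripper_force: 0.0
```

apply_moves(moves=[[[0,0,0],-7],[[0,0,0],-7],[[0,0,0],-7],[[0,0,0],-7],[[0,0,0],-7]])

```text
time_s: 25.75
tcp_pos: [0.6263, -0.0119, 0.0616]
ee_rot: [[-0.536, -0.844, -0.002], [-0.845, 0.536, -0.0], [0.001, 0.002, -1.0]]
wrist_force: [-0.2, -0.1, -0.7]
gripper_width: 0.346
gripper_force: 0.0
```

apply_moves(moves=[[[0,0,0],-7],[[0,0,0],-7],[[0,0,0],-7],[[0,0,0],-7],[[0,0,0],-7]])

```text
time_s: 26.17
tcp_pos: [0.6263, -0.0118, 0.0615]
ee_rot: [[0.046, -0.999, -0.002], [-0.999, -0.046, -0.0], [0.0, 0.002, -1.0]]
wrist_force: [0.2, 0.1, -0.3]
gripper_width: 0.343
gripper_force: 0.0
```

apply_moves(moves=[[[0,0,0],-7],[[0,0,0],-7],[[0,0,0],0],[[0,0,0],0],[[0,0,0],0]])

```text
time_s: 26.58
tcp_pos: [0.6267, -0.0118, 0.0622]
ee_rot: [[0.278, -0.961, -0.001], [-0.961, -0.278, -0.0], [-0.0, 0.001, -1.0]]
wrist_force: [-0.0, 0.3, 0.1]
gripper_width: 0.339
gripper_force: 0.0
```

Run:
```python
from h import *
s=r.sense();print(s['tcp_pos'],s['joints'].round(1),s['ee_rot'].round(3).tolist())
p=imaging.capture("wrist");f=p["frame"];hsv=cv2.cvtColor(f,cv2.COLOR_BGR2HSV)
for X in[(.6259,-.0129,.0654),(.6273,-.0118,.0654)]:print(X,proj(p,X).round(1))
m=cv2.inRange(hsv,(17,120,60),(34,255,255));m[240:]=0;m[:150]=0;m[:,:220]=0;m[:,340:]=0
n,L,S,C=cv2.connectedComponentsWithStats(m)
for i in range(1,n):
    if S[i,4]>150: print(S[i].tolist(),C[i].round(1))
for y in range(196,232,6): print(y,f[y,235:330:5].sum(1).tolist())
```

```text
[ 0.62669583 -0.01177091  0.06216208] [ 13.7  28.6  -8.6  -0.  -52.8   2.4] [[0.278, -0.961, -0.001], [-0.961, -0.278, -0.0], [-0.0, 0.001, -1.0]]
(0.6259, -0.0129, 0.0654) [280.8 229.1]
(0.6273, -0.0118, 0.0654) [278.4 230. ]
[250, 201, 61, 39, 1754] [279.8 221.4]
196 [326, 322, 342, 328, 351, 356, 340, 263, 256, 253, 249, 262, 331, 333, 335, 407, 493, 511, 529]
202 [323, 334, 335, 346, 341, 358, 270, 303, 338, 354, 347, 311, 270, 333, 332, 356, 350, 382, 495]
208 [321, 345, 344, 356, 358, 357, 375, 371, 369, 377, 371, 380, 381, 348, 344, 350, 355, 360, 358]
214 [337, 386, 438, 450, 376, 377, 374, 372, 359, 360, 374, 381, 383, 380, 403, 483, 490, 412, 362]
220 [447, 463, 470, 417, 365, 372, 372, 373, 379, 378, 378, 383, 387, 388, 388, 525, 728, 696, 624]
226 [460, 438, 407, 367, 364, 370, 365, 412, 384, 387, 381, 403, 388, 381, 379, 471, 691, 728, 735]
```

apply_moves(moves=[[[0,0,0.008],0],[[0,0,0.006],0],[[0,0,0.004],0],[[0,0,0],0],[[0,0,0],0]])

```text
time_s: 27.05
tcp_pos: [0.6267, -0.0118, 0.0441]
ee_rot: [[0.28, -0.96, -0.001], [-0.96, -0.28, -0.0], [-0.0, 0.001, -1.0]]
wrist_force: [-0.5, -0.5, 0.1]
gripper_width: 0.341
gripper_force: 0.0
```

apply_moves(moves=[[[0,0,0.001],0],[[0,0,0.001],0],[[0,0,0.001],0],[[0,0,0.001],0],[[0,0,0],0]])

```text
time_s: 27.47
tcp_pos: [0.6269, -0.0117, 0.0406]
ee_rot: [[0.28, -0.96, -0.0], [-0.96, -0.28, 0.0], [-0.0, 0.0, -1.0]]
wrist_force: [0.4, -0.0, 0.1]
gripper_width: 0.344
gripper_force: 0.0
```

apply_moves(moves=[[[0,0,0.001],0],[[0,0,0.001],0],[[0,0,0],0],[[0,0,0],0]])

```text
time_s: 27.8
tcp_pos: [0.627, -0.0117, 0.0387]
ee_rot: [[0.28, -0.96, -0.0], [-0.96, -0.28, -0.0], [-0.0, 0.0, -1.0]]
wrist_force: [0.1, 0.9, -0.1]
gripper_width: 0.344
gripper_force: 0.0
```

apply_moves(moves=[[[0,0,0.001],0],[[0,0,0],0],[[0,0,0],0]])

```text
time_s: 28.05
tcp_pos: [0.627, -0.0117, 0.0377]
ee_rot: [[0.28, -0.96, -0.0], [-0.96, -0.28, -0.0], [-0.0, 0.0, -1.0]]
wrist_force: [0.2, -0.4, -0.6]
gripper_width: 0.345
gripper_force: 0.0
```

apply_moves(moves=[[[0,0,0.001],0],[[0,0,0],0],[[0,0,0],0]])

```text
time_s: 28.3
tcp_pos: [0.627, -0.0117, 0.0367]
ee_rot: [[0.28, -0.96, -0.0], [-0.96, -0.28, 0.0], [-0.0, 0.0, -1.0]]
wrist_force: [-0.5, -0.1, -0.7]
gripper_width: 0.344
gripper_force: 0.0
```

apply_moves(moves=[[[0,0,0.001],0],[[0,0,0],0],[[0,0,0],0]])

```text
time_s: 28.55
tcp_pos: [0.627, -0.0117, 0.0357]
ee_rot: [[0.281, -0.96, -0.0], [-0.96, -0.281, -0.0], [-0.0, 0.0, -1.0]]
wrist_force: [-0.3, 0.6, 0.2]
gripper_width: 0.346
gripper_force: 0.0
```

apply_moves(moves=[[[0,0,0.001],0],[[0,0,0],0],[[0,0,0],0]])

```text
time_s: 28.8
tcp_pos: [0.627, -0.0117, 0.0347]
ee_rot: [[0.28, -0.96, -0.0], [-0.96, -0.28, -0.0], [-0.0, 0.0, -1.0]]
wrist_force: [1.1, -0.8, 0.1]
gripper_width: 0.342
gripper_force: 0.0
```

apply_moves(moves=[[[0,0,0.001],0],[[0,0,0],0],[[0,0,0],0]])

```text
time_s: 29.05
tcp_pos: [0.6272, -0.0117, 0.0343]
ee_rot: [[0.281, -0.96, 0.0], [-0.96, -0.281, -0.0], [0.0, -0.0, -1.0]]
wrist_force: [-0.6, 0.3, 3.0]
gripper_width: 0.344
gripper_force: 1.6
```

apply_moves(moves=[[[0,0,0.001],0],[[0,0,0],0],[[0,0,0],0]])

```text
time_s: 29.3
tcp_pos: [0.6273, -0.0117, 0.0336]
ee_rot: [[0.281, -0.96, 0.001], [-0.96, -0.281, -0.0], [0.0, -0.0, -1.0]]
wrist_force: [-1.8, -0.0, 6.0]
gripper_width: 0.345
gripper_force: 2.9
```

apply_moves(moves=[[[0,0,0.001],0],[[0,0,0],0],[[0,0,0],0]])

```text
time_s: 29.55
tcp_pos: [0.6272, -0.0117, 0.0328]
ee_rot: [[0.281, -0.96, 0.001], [-0.96, -0.281, -0.0], [0.0, -0.0, -1.0]]
wrist_force: [-1.5, -0.1, 6.6]
gripper_width: 0.349
gripper_force: 3.3
```

apply_moves(moves=[[[0,0,0],0],[[0,0,0],0],[[0,0,0],0],[[0,0,0],0],[[0,0,0],0]], hand=0)

```text
time_s: 29.97
tcp_pos: [0.6274, -0.012, 0.0329]
ee_rot: [[0.281, -0.96, 0.001], [-0.96, -0.281, -0.0], [0.001, -0.001, -1.0]]
wrist_force: [-2.0, -0.2, 6.8]
gripper_width: 0.112
gripper_force: 30.8
```

apply_moves(moves=[[[0,0,0.001],0],[[0,0,0.001],0],[[0,0,0.001],0],[[0,0,0.001],0],[[0,0,0],0]])

```text
time_s: 30.38
tcp_pos: [0.6274, -0.012, 0.0294]
ee_rot: [[0.281, -0.96, 0.001], [-0.96, -0.281, -0.001], [0.001, -0.001, -1.0]]
wrist_force: [-3.2, -0.2, 10.7]
gripper_width: 0.108
gripper_force: 31.9
```

apply_moves(moves=[[[0,0,0.001],0],[[0,0,0],0],[[0,0,0],0]])

```text
time_s: 30.63
tcp_pos: [0.6274, -0.012, 0.0287]
ee_rot: [[0.281, -0.96, 0.001], [-0.96, -0.281, -0.001], [0.001, -0.001, -1.0]]
wrist_force: [-3.7, 0.0, 10.3]
gripper_width: 0.111
gripper_force: 32.1
```

Well centred; pressed about 5 mm. Turn 90°.

apply_moves(moves=[[[0,0,0.0005],0],[[0,0,0],5],[[0,0,0],5],[[0,0,0],5],[[0,0,0],5]])

```text
time_s: 31.05
tcp_pos: [0.6273, -0.012, 0.0283]
ee_rot: [[-0.068, -0.998, 0.001], [-0.998, 0.068, -0.001], [0.001, -0.001, -1.0]]
wrist_force: [-3.7, -0.5, 10.8]
gripper_width: 0.107
gripper_force: 32.8
```

apply_moves(moves=[[[0,0,0],7],[[0,0,0],7],[[0,0,0],7],[[0,0,0],7],[[0,0,0],7]])

```text
time_s: 31.47
tcp_pos: [0.6272, -0.0119, 0.0283]
ee_rot: [[-0.629, -0.777, 0.001], [-0.777, 0.629, -0.001], [0.0, -0.001, -1.0]]
wrist_force: [-4.5, 0.4, 11.2]
gripper_width: 0.107
gripper_force: 32.8
```

apply_moves(moves=[[[0,0,0],7],[[0,0,0],7],[[0,0,0],7],[[0,0,0],7],[[0,0,0],7]])

```text
time_s: 31.88
tcp_pos: [0.6271, -0.0118, 0.0282]
ee_rot: [[-0.961, -0.275, 0.0], [-0.275, 0.961, -0.0], [-0.0, -0.001, -1.0]]
wrist_force: [-4.1, 0.2, 10.6]
gripper_width: 0.105
gripper_force: 33.0
```

apply_moves(moves=[[[0,0,0],0],[[0,0,0],0]])

```text
time_s: 32.05
tcp_pos: [0.6271, -0.0118, 0.0283]
ee_rot: [[-0.96, -0.281, 0.001], [-0.281, 0.96, -0.0], [-0.0, -0.001, -1.0]]
wrist_force: [-4.2, 0.6, 10.8]
gripper_width: 0.111
gripper_force: 33.3
```

apply_moves(moves=[[[0,0,-0.0015],0],[[0,0,-0.0015],0],[[0,0,-0.0015],0],[[0,0,-0.0015],0],[[0,0,0],0]])

```text
time_s: 32.47
tcp_pos: [0.627, -0.0117, 0.0335]
ee_rot: [[-0.96, -0.281, 0.0], [-0.281, 0.96, -0.0], [-0.0, -0.0, -1.0]]
wrist_force: [-1.7, -0.0, 6.4]
gripper_width: 0.111
gripper_force: 31.8
```

apply_moves(moves=[[[0,0,0],0],[[0,0,0],0],[[0,0,0],0],[[0,0,0],0],[[0,0,0],0]], hand=0.03)

```text
time_s: 32.88
tcp_pos: [0.6286, -0.0119, 0.0337]
ee_rot: [[-0.96, -0.281, 0.004], [-0.281, 0.96, -0.0], [-0.003, -0.001, -1.0]]
wrist_force: [0.0, -1.6, 6.2]
gripper_width: 0.327
gripper_force: 2.9
```

apply_moves(moves=[[[0,0,-0.002],0],[[0,0,-0.01],0],[[0,0,-0.02],0],[[0,0,-0.03],0],[[0,0,-0.03],0]])

```text
time_s: 33.3
tcp_pos: [0.626, -0.0118, 0.1244]
ee_rot: [[-0.96, -0.28, -0.003], [-0.28, 0.96, -0.0], [0.003, 0.0, -1.0]]
wrist_force: [0.3, -0.0, 0.8]
gripper_width: 0.344
gripper_force: 0.0
```

apply_moves(moves=[[[0,0,-0.04],0],[[0,0,-0.04],0],[[0,0,0],0],[[0,0,0],0],[[0,0,0],0]])

```text
time_s: 33.72
tcp_pos: [0.6264, -0.0115, 0.204]
ee_rot: [[-0.96, -0.28, -0.001], [-0.28, 0.96, 0.001], [0.001, 0.001, -1.0]]
wrist_force: [0.3, 0.9, -0.1]
gripper_width: 0.342
gripper_force: 0.0
```

Run:
```python
from h import *
s=r.sense();print(s['time_s'],s['tcp_pos'],s['wrist_force'])
# rectified view of each disc (wrist+top): which direction do the bar edges run, in the stand frame?
p=imaging.capture("wrist");v=(.6005,.0792,np.radians(-28.7))
g=cv2.cvtColor(p["frame"],cv2.COLOR_BGR2GRAY)
for i,(a,h) in enumerate(zip((135,45,-45,-135),(.064,.043,.065,.0605))):
    t=np.radians(a)+v[2];c=np.array([v[0]+.095*np.cos(t),v[1]+.095*np.sin(t),h])
    u=proj(p,c);
    if not(20<u[0]<540 and 20<u[1]<230): print(i+1,"not seen",u.round());continue
    e=np.array([np.cos(t),np.sin(t),0]);f=np.array([-np.sin(t),np.cos(t),0])
    n=80;src=np.float32([proj(p,c+.018*(q[0]*e+q[1]*f)) for q in((-1,-1),(1,-1),(1,1),(-1,1))])
    w=cv2.warpPerspective(g,cv2.getPerspectiveTransform(src,np.float32([[0,0],[n,0],[n,n],[0,n]])),(n,n))
    w=cv2.GaussianBlur(w,(0,0),1.5)[14:-14,14:-14]
    gx=np.abs(cv2.Sobel(w,cv2.CV_64F,1,0)).mean();gy=np.abs(cv2.Sobel(w,cv2.CV_64F,0,1)).mean()
    print(i+1,u.round(),"radial grad",gx.round(1),"tangential grad",gy.round(1),"-> bar","radial" if gy>gx else "tangential")
q=imaging.capture("top")
for t in("dish","strainer","cup_a","spoon"):
    print(t,[onz(q,px(d["at"]),.022 if t in("dish",) else 0).round(3)[:2].tolist() for d in models.place_of(q,t)[:2]])
```

```text
33.7167 [ 0.62640178 -0.01151385  0.20398467] [ 0.26433232  0.86658871 -0.11545748]
1 [441. 193.] radial grad 26.8 tangential grad 3.6 -> bar tangential
2 not seen [351. 261.]
3 [279. 194.] radial grad 14.5 tangential grad 3.6 -> bar tangential
4 [364. 108.] radial grad 4.7 tangential grad 20.0 -> bar radial
dish [[0.593, 0.08], [0.602, 0.083]]
strainer [[0.602, 0.083]]
cup_a [[0.497, -0.125], [0.719, 0.277]]
spoon []
```

```bash
python3 -c "
from station import r
print(r.finish_job())"
```

```text
the job is handed in; nothing more can be done
None
```

I turned nipples 1, 2 and 3 clockwise by one, two and one quarter turns, left nipple 4 alone, and handed the job in at about 34 s; the end images confirm 1, 3 and 4, but nipple 2 was out of view, so its half turn rests on the grip and force readings.

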